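Show the headlamp to the gear-check camera

TASK

Before a night hike the lamp glass gets checked for cracks: pick the headlamp off the turntable by its two sides, keeping the fingers off its glass, and hold it up in the air in front of the little camera on the stand. Its glass should squarely face the camera's lens, centred on the camera's line of sight (which slopes downwards) with 12 cm between glass and lens, and the lamp should be the right way up in the camera's picture. Do not bump the camera and leave the other things where they lie; finish there, keeping still with the headlamp in the grip.

Things in the scene. Friction and masses are not known exactly. Their poses are not given: they have to be found in the camera images.
- headlamp: Headlamp, no strap: blue rounded block 56 wide (y), 44 high (z), 48 mm deep over black back plate, bezel and glass; about 100 g (75 to 133). Stands loose on the turntable at any yaw, room for open fingers all round. Origin: underside centre; +x points out of the glass, z to the top (grey switch pad). Grip its flat +y and -y sides (x = -20 to +16 mm).
- headlamp_glass: The round clear glass of the headlamp, 35 mm across, fixed to it. Origin: centre of the glass's outer face, 24 mm ahead of and 22 mm above the headlamp's origin; same axes as the headlamp (+x points out of the glass).
- turntable: Round wooden turntable, 320 mm in diameter, its top 28 mm above the shelf; turns about its centre with light friction (about 0.04 N m). Origin: on the shelf at its centre. Carries the headlamp, two carabiners and the compass.
- camera_head: Camera head: grey box 34 x 62 x 42 mm with a black lens barrel, on a stiff clamp on a 330 mm pole (40 mm behind the origin), round foot 110 mm across. Origin: centre of the box's back, where it tilts; +x is the line of sight out of the lens, z up in its picture. Its height and downward slope (0.1 to 0.45 rad) differ each time.
- camera_lens (a point): Centre of the front of the camera's lens, 48 mm ahead (+x) of the camera head's origin; same axes as the camera head.
- view_point (a point): The point in the air 120 mm ahead of the lens on the line of sight, where the centre of the headlamp's glass belongs; same axes as the camera head (x along the line of sight, away from the camera).
- carabiner_lock: Silver carabiner with a screw sleeve, 104 x 60 mm, 10 mm bar (sleeve a little thicker), lying flat on the turntable; origin: underside centre.
- carabiner_plain: Smaller silver carabiner without sleeve, 94 x 52 mm, 9 mm bar, lying flat on the turntable; origin: underside centre.
- compass: Round black compass, 56 mm in diameter and 14 mm high, on the turntable; origin: underside centre.
- spring_clip: Green plastic spring clip, 75 mm long, 22 mm wide, about 25 mm high, lying on the shelf; origin: underside centre.
- power_bank: Grey power bank 70 x 130 x 16 mm lying on the shelf; origin: underside centre.
Not all that is in view belongs to the job. Of the things that look like the headlamp, the largest one is meant.

How it is judged:
By the outcome, as a careful person would: the job done as asked, in the order asked, and still so for the second after the job is handed in, while the arm keeps its last pose, push and grip.
It also fails if it takes over 38 s, if anything falls off the work surface, if the arm or the gripper's body presses on something with over 40 N, if the wrist force passes 120 N, or if a joint passes its speed limit or range.

ROBOT

A 6-joint arm with a two-finger parallel gripper is mounted at the origin on the work surface. World frame = base frame: x ahead of the robot, y to its left, z up, the work surface at z = 0. Lengths are in m, angles in rad, forces in N, time in s.
With the tool pointing down it reaches from about 0.35 to 0.8 m from the base axis. Payload 7.3 kg.
Tool frame: the origin (TCP) lies on the centre line of the jaws, within the pads' length; the fingertips stand 19 mm ahead of it and the grasp point (between the pads) is the TCP; z points along the fingers, y is the line along which they close (so a half turn about z gives the same grasp; the last joint's range is limited). The gripper opens to 85 mm and grips with 20 to 120 N. Pads are 22 mm wide; open, the fingers measure 114 mm over their backs; the gripper's body (76 mm by 85 mm) begins 54 mm behind the grasp point. The pads swing forward as they close: fully open they stand 13 mm farther back than shut.
Start: joints at [-1.429, 0.342, 1.524, -0, 1.275, -0.146], TCP at [0.149, -0.503, 0.25] pointing down, gripper open.
Joint ranges: [-2.53, 2.53], [-0.77, 2.02], [0.04, 2.7], [-1, 4.14], [0.28, 2.66], [-3.11, 3.11]. Speed limits (rad/s): [2.57, 2.57, 3.14, 3.14, 3.14, 3.14].

INTERFACE

Orientations are given as a unit quaternion [x, y, z, w].
In Python, from workcell import * gives the robot as it stands.
- The arm moves only by the tool creep_tool, called after ">>>" in YAML: its name, and indented under it one key for each argument. Schema: {"type":"object","properties":{"segments":{"type":"array","items":{"type":"object","properties":{"rotvec":{"type":"array","items":{"type":"number"},"minItems":3,"maxItems":3},"d":{"type":"array","items":{"type":"number"},"minItems":3,"maxItems":3},"jaw":{"type":"number"}},"additionalProperties":false,"required":["jaw"]},"minItems":1,"maxItems":20},"only":{"type":"string"},"quiet":{"type":"boolean"},"lines":{"type":"string"}},"required":["segments"],"additionalProperties":false}. segments is a list of rows, 1 to 20 of them, each an object with the fields rotvec (a list: a rotation vector rx, ry, rz in a scale on which 1.0 is 90 degrees), d (a list: dx, dy, dz in normalised numbers (1 is 80 cm)), jaw (the finger opening in m); a field left out counts as zero (the opening has to be given); each row shifts and turns the commanded pose from where the row before left it, along the tool's axes as they then stand; what a row does not reach is not made up. A row lasts 1/10 s, in which the tool goes at most 0.05 m and 0.15 rad, less where a joint would pass 70% of its speed; a pose out of reach is approached as far as the arm can. The fingers move at their own pace and stop on an object; the grip force is fixed at half the most. Time passes only in rows, so rows that do not move let the fingers close. The tool returns the time, the measured TCP pose, the force, the opening and the grip force at its end. only (a regular expression) keeps the lines of the reply that match it, lines (a string "A,B") keeps lines A to B, and quiet returns only ok. No shift or turn number may pass 1 either way. Input that does not fit is refused with a message, and nothing moves.
- get_state(): the state, without advancing time (a new reading comes with each control period).
- capture(name): name is "scene" or "top" or "wrist"; returns the picture (480x640x3 uint8, blue, green, red); there is no depth.
- camera_info(name): a dict with "fx", "fy", "cx", "cy" (pixels), "rvec" (rotation vector, rad) and "tvec" (3), from world to camera coordinates, as OpenCV has them. Camera axes: x right, y down, z forward; pixel columns grow to the right and rows downward; lengths in m; the calibration is good to about 2 mm. A picture is of the moment at which its call begins: read the wrist's pose just before it. camera_info takes no time and is no camera call; for the wrist camera it gives the pose at the moment of the call.
- close_job(): hands the job in; it is judged then, once.
The state is a dict: "time": time; "joint_pos": joint angles; "joint_velocities": joint speeds; "tau": joint torques, N m; "eef_pos": TCP position; "eef_rot": TCP orientation; "contact_force": force on the tool from outside, world axes, zero at the start; "ft_torque": the same for the moment, N m; "finger_gap": finger opening in m; "finger_force": force on a finger pad.
Only numpy, scipy, OpenCV 4.12 (cv2) and the standard library are available. Lean on these libraries where they do the work, as an engineer would, in place of code of your own. Each camera call takes 0.05 s, during which the arm holds its last target. There are 200 camera calls.

## Working session

There is one attempt and no reset: what is moved stays moved. The work goes in short steps, Python scripts to look and compute and a tool call to move; the robot and the scene stay as the last step left them, time stands still between calls to the robot, and variables do not carry over. Pictures are saved under pics/ and viewed, at most 13 in all, crops included, and the job is handed in when it is done.

```bash
mkdir -p pics; ls; python3 - <<'E'
from workcell import *
import cv2,numpy as np
for n in("scene","top"):
    im=capture(n);cv2.imwrite(f"pics/{n}0.png",im)
    c=camera_info(n);print(n,{k:np.round(v,4).tolist() for k,v in c.items()}, (-cv2.Rodrigues(np.array(c['rvec'],float))[0].T@np.array(c['tvec'])).round(3))
print(get_state()['time'])
E
```

```text
pics
scene {'fx': 493.1662, 'fy': 493.1662, 'cx': 319.4664, 'cy': 236.0699, 'rvec': [1.5777, 1.7745, -0.8912], 'tvec': [-0.0229, -0.209, 1.4461]} [1.273 0.173 0.696]
top {'fx': 463.609, 'fy': 463.609, 'cx': 327.3494, 'cy': 231.2413, 'rvec': [2.1832, -2.1491, 0.0907], 'tvec': [0.0855, 0.5304, 1.0414]} [0.427 0.08  1.088]
0.1
```

View pics/scene0.png

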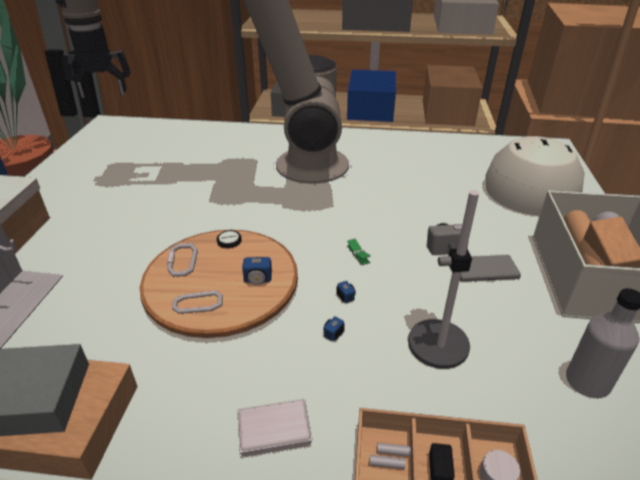

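View pics/top0.png

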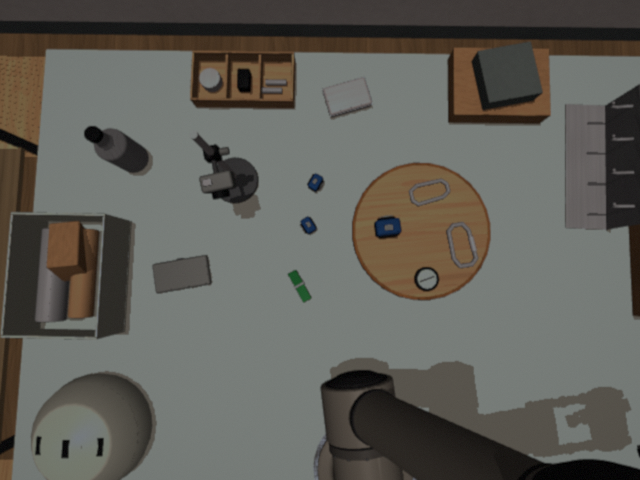

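The headlamp is on the turntable at scene (257,269) / top (388,227). The camera head is at scene (445,238) / top (217,182), looking roughly towards the robot. The small blue things are decoys.

```bash
cat > h.py <<'E'
from workcell import *
import cv2,numpy as np
from scipy.spatial.transform import Rotation as R
def cam(n):
    c=camera_info(n);K=np.array([[c['fx'],0,c['cx']],[0,c['fy'],c['cy']],[0,0,1.]])
    return K,R.from_rotvec(np.ravel(c['rvec'])).as_matrix(),np.ravel(c['tvec'])
def ray(C,p):
    K,r,t=C;d=r.T@np.linalg.inv(K)@[p[0],p[1],1];return -r.T@t,d/np.linalg.norm(d)
def plane(C,p,z):
    o,d=ray(C,p);return o+d*(z-o[2])/d[2]
def tri(*cp):
    A=0;b=0;rs=[ray(c,p) for c,p in cp]
    for o,d in rs:
        P=np.eye(3)-np.outer(d,d);A=A+P;b=b+P@o
    x=np.linalg.solve(A,b);return x,[round(1e3*np.linalg.norm(np.cross(x-o,d)),1) for o,d in rs]
def proj(C,X):
    K,r,t=C;q=K@(r@np.asarray(X)+t);return q[:2]/q[2]
E
python3 - <<'E'
from h import *
S,T=cam("scene"),cam("top")
print("lamp",tri((S,(256,262)),(T,(388,227))),plane(T,(388,227),.072),"cam",tri((S,(440,230)),(T,(217,182))))
st=get_state();W=cam("wrist");rt=R.from_quat(st['eef_rot']).as_matrix()
print("wrist cam in tool",rt.T@(-W[1].T@W[2]-st['eef_pos']),"axes\n",(rt.T@W[1].T).round(3),W[0][0,0],"R tool\n",rt.round(3))
a=cv2.imread("pics/scene0.png")[180:370,390:540];b=cv2.imread("pics/top0.png")[120:220,170:270]
c=cv2.imread("pics/top0.png")[190:270,350:430]
f=lambda i,w,h:cv2.resize(i,(w,h),interpolation=cv2.INTER_CUBIC)
cv2.imwrite("pics/z.png",np.hstack([f(a,450,570),np.vstack([f(b,300,300),f(c,300,270)])]))
E
```

```text
lamp (array([ 0.53641801, -0.04075388,  0.0681393 ]), [np.float64(0.2), np.float64(0.2)]) [ 0.53596921 -0.04011795  0.072     ] cam (array([0.6006578 , 0.29748549, 0.22268742]), [np.float64(4.9), np.float64(4.9)])
wrist cam in tool [ 0.07187342 -0.0004832  -0.12489422] axes
 [[-0.001 -0.96  -0.279]
 [ 1.    -0.001  0.001]
 [-0.001 -0.279  0.96 ]] 371.60184619483664 R tool
 [[ 0.959  0.284 -0.   ]
 [ 0.284 -0.959  0.001]
 [ 0.    -0.001 -1.   ]]
```

View pics/z.png

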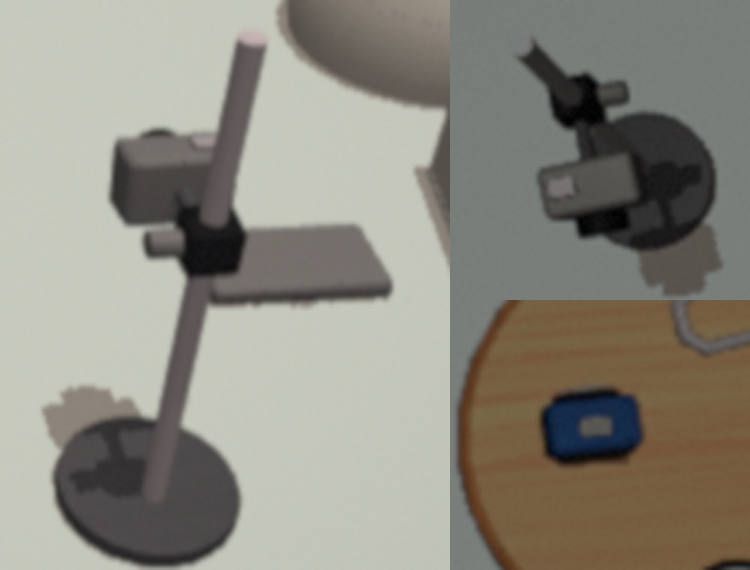

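The stand camera looks towards -x and the lamp faces about +x. I'll turn the tool so the wrist camera sits on the robot side, then go above the lamp.

The rows are not in the units I measure in: shifts go in shares of 80 cm and turns go in shares of 90 degrees. I convert before sending: -0.15 rad is -0.0955.

>>> creep_tool:
  segments:
    - {"rotvec":[0, 0, -0.0955], "jaw":0.085}
    - {"rotvec":[0, 0, -0.0955], "jaw":0.085}
    - {"rotvec":[0, 0, -0.0955], "jaw":0.085}
    - {"rotvec":[0, 0, -0.0955], "jaw":0.085}
    - {"rotvec":[0, 0, -0.0955], "jaw":0.085}
    - {"rotvec":[0, 0, -0.0955], "jaw":0.085}
    - {"rotvec":[0, 0, -0.0955], "jaw":0.085}
    - {"rotvec":[0, 0, -0.0955], "jaw":0.085}
    - {"rotvec":[0, 0, -0.0955], "jaw":0.085}
    - {"rotvec":[0, 0, -0.0955], "jaw":0.085}
    - {"rotvec":[0, 0, -0.0955], "jaw":0.085}
    - {"rotvec":[0, 0, -0.0955], "jaw":0.085}
    - {"rotvec":[0, 0, -0.0955], "jaw":0.085}
    - {"rotvec":[0, 0, -0.0955], "jaw":0.085}
    - {"rotvec":[0, 0, -0.0955], "jaw":0.085}
    - {"rotvec":[0, 0, -0.0955], "jaw":0.085}
    - {"rotvec":[0, 0, -0.0955], "jaw":0.085}
    - {"rotvec":[0, 0, -0.0955], "jaw":0.085}
    - {"rotvec":[0, 0, -0.0955], "jaw":0.085}

```text
time: 2.0
eef_pos: [0.149, -0.5032, 0.2499]
eef_rot: [-0.001, 1.0, 0.0, -0.0]
contact_force: [-0.3, 0.2, 0.1]
finger_gap: 0.0848
finger_force: 0.0
```

>>> creep_tool:
  segments:
    - {"d":[-0.0375, 0.045, 0], "jaw":0.085}
    - {"d":[-0.0375, 0.045, 0], "jaw":0.085}
    - {"d":[-0.0375, 0.045, 0], "jaw":0.085}
    - {"d":[-0.0375, 0.045, 0], "jaw":0.085}
    - {"d":[-0.0375, 0.045, 0], "jaw":0.085}
    - {"d":[-0.0375, 0.045, 0], "jaw":0.085}
    - {"d":[-0.0375, 0.045, 0], "jaw":0.085}
    - {"d":[-0.0375, 0.045, 0], "jaw":0.085}
    - {"d":[-0.0375, 0.045, 0], "jaw":0.085}
    - {"d":[-0.0375, 0.045, 0], "jaw":0.085}
    - {"d":[-0.0375, 0.045, 0], "jaw":0.085}
    - {"d":[-0.0375, 0.045, 0], "jaw":0.085}
    - {"jaw":0.085}

```text
time: 3.3
eef_pos: [0.513, -0.0686, 0.2496]
eef_rot: [-0.001, 1.0, 0.001, 0.0]
contact_force: [0.6, -0.5, -0.0]
finger_gap: 0.0848
finger_force: 0.0
```

```bash
python3 - <<'E'
from h import *
im=capture("wrist");cv2.imwrite("pics/w1.png",im);W=cam("wrist")
hsv=cv2.cvtColor(im,cv2.COLOR_BGR2HSV);m=cv2.inRange(hsv,(100,120,40),(130,255,255))
for c in cv2.findContours(m,0,2)[0]:
    if cv2.contourArea(c)>300: print(cv2.contourArea(c),cv2.minAreaRect(c))
print(proj(W,(.536,-.04,.068)),get_state()['eef_pos'],get_state()['time'])
E
```

```text
627.0 ((500.8643798828125, 327.0362854003906), (34.317176818847656, 30.666410446166992), 38.1572265625)
2348.5 ((352.0256042480469, 243.96759033203125), (46.44439697265625, 63.85374450683594), 83.2901611328125)
1010.0 ((530.423095703125, 237.3845672607422), (43.26661682128906, 29.676464080810547), 56.3099365234375)
[355.71029028 245.49876092] [ 0.511508   -0.07052229  0.24954501] 3.35
```

View pics/w1.png

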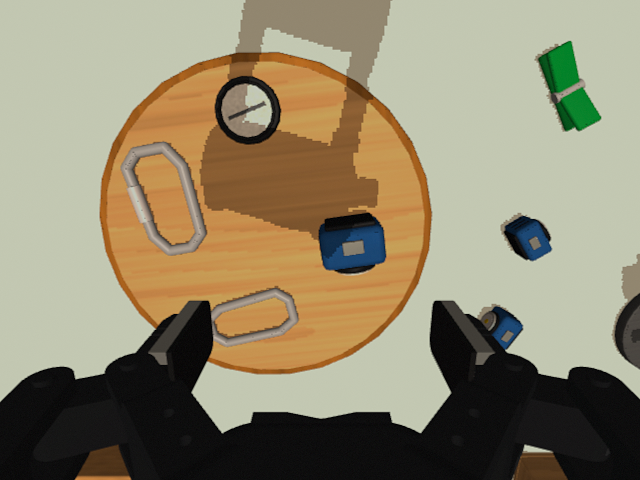

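The wrist view shows the lamp at (352,244), pad at (353,248), back plate at the top edge (robot side) and bezel/glass at the bottom (+x), with a yaw of a few degrees. Next I measure in the plane.

```bash
python3 - <<'E'
from h import *
W=cam("wrist");T=cam("top");S=cam("scene");im=cv2.imread("pics/w1.png")
def mask(im,box,lo,hi):
    m=cv2.inRange(cv2.cvtColor(im,cv2.COLOR_BGR2HSV),lo,hi);k=np.zeros_like(m);x0,y0,x1,y1=box;k[y0:y1,x0:x1]=m[y0:y1,x0:x1];return k
cen=lambda m:(lambda q:(q['m10']/q['m00'],q['m01']/q['m00'],q['m00']/255))(cv2.moments(m))
b=max(cv2.findContours(mask(im,(310,205,395,280),(100,100,30),(130,255,255)),0,2)[0],key=cv2.contourArea)
P=np.array([plane(W,p[0],.072)[:2] for p in b])*1000
print("blue rect mm",cv2.minAreaRect(P.astype(np.float32)))
pw=cen(mask(im,(336,238,370,258),(0,0,90),(179,90,255)));pt=cen(mask(cv2.imread("pics/top0.png"),(380,219,397,235),(0,0,90),(179,90,255)))
print(pw,pt,tri((W,pw[:2]),(T,pt[:2])),plane(W,pw[:2],.072))
E
```

```text
blue rect mm ((533.5215454101562, -43.69450378417969), (41.87281036376953, 54.16877365112305), 8.21864128112793)
(353.01083032490976, 247.84115523465704, 277.0) (386.3333333333333, 227.33333333333334, 3.0) (array([ 0.53831158, -0.03972578,  0.06093467]), [np.float64(2.8), np.float64(2.8)]) [ 0.536856   -0.04263948  0.072     ]
```

Converted, 0.02 m is 0.025, 0.007 m is 0.0088, -0.14 rad is -0.0891.

>>> creep_tool:
  segments:
    - {"d":[-0.0075, 0.0088, 0.025], "jaw":0.085}
    - {"d":[-0.0075, 0.0088, 0.025], "jaw":0.085}
    - {"d":[-0.0075, 0.0088, 0.025], "jaw":0.085}
    - {"d":[-0.0075, 0.0088, 0.025], "jaw":0.085}
    - {"rotvec":[0, 0, -0.0891], "jaw":0.085}
    - {"jaw":0.085}
    - {"jaw":0.085}

```text
time: 4.05
eef_pos: [0.5345, -0.0458, 0.1705]
eef_rot: [-0.066, 0.998, -0.0, 0.0]
contact_force: [-0.2, -0.6, 0.1]
finger_gap: 0.0849
finger_force: 0.0
```

```bash
python3 - <<'E'
from h import *
print(get_state()['eef_pos'],get_state()['joint_pos'])
im=capture("wrist");cv2.imwrite("pics/w2.png",im);W=cam("wrist")
m=cv2.inRange(cv2.cvtColor(im,cv2.COLOR_BGR2HSV),(100,100,30),(130,255,255))
cs=[c for c in cv2.findContours(m,0,2)[0] if cv2.contourArea(c)>1500]
for c in cs:
    P=np.array([plane(W,p[0],.072)[:2] for p in c])*1000;print(cv2.boundingRect(c),cv2.minAreaRect(P.astype(np.float32)))
    print(proj(W,(.5365,-.0425,.072)))
E
```

```text
[ 0.534502   -0.04577406  0.17050177] [-2.28156440e-01  4.39474078e-01  1.60961095e+00 -3.55844793e-04
  1.09239432e+00 -1.93058949e+00]
(522, 240, 55, 57) ((528.1458740234375, 103.63139343261719), (43.54685592651367, 23.759857177734375), 44.21300506591797)
[325.01634704 250.25582604]
(285, 217, 86, 63) ((535.6031494140625, -41.12709045410156), (41.03388977050781, 53.91566467285156), 8.43757438659668)
[325.01634704 250.25582604]
```

View pics/w2.png

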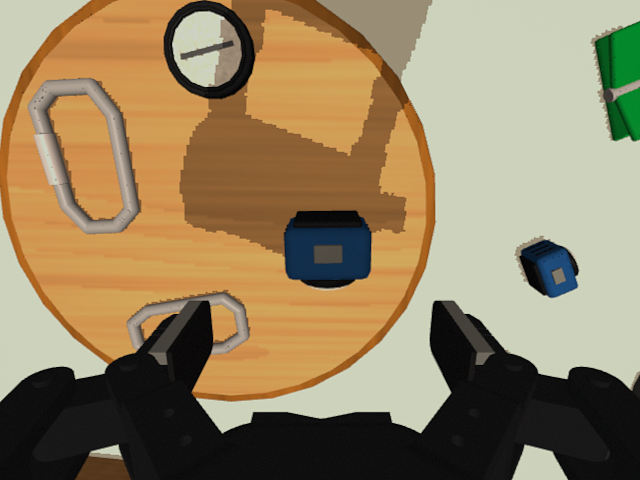

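The lamp is aligned with the jaws, 5 mm towards +y. Descend and grip.

Converted, 0.03 m is 0.0375, 0.0046 m is 0.0058, -0.015 rad is -0.0095.

>>> creep_tool:
  segments:
    - {"rotvec":[0, 0, -0.0095], "d":[0, 0.0058, 0.0375], "jaw":0.085}
    - {"d":[0, 0, 0.0375], "jaw":0.085}
    - {"d":[0, 0, 0.0375], "jaw":0.085}
    - {"d":[0, 0, 0.0188], "jaw":0.085}
    - {"d":[0, 0, 0.0113], "jaw":0.085}
    - {"jaw":0.085}
    - {"jaw":0.085}

```text
time: 4.8
eef_pos: [0.5347, -0.0406, 0.0572]
eef_rot: [-0.075, 0.997, -0.0, 0.001]
contact_force: [0.8, 0.4, -0.5]
finger_gap: 0.0852
finger_force: 0.0
```

>>> creep_tool:
  segments:
    - {"jaw":0.05}
    - {"jaw":0.05}
    - {"jaw":0.05}
    - {"jaw":0.05}
    - {"jaw":0.05}
    - {"jaw":0.05}
    - {"jaw":0.05}
    - {"jaw":0.05}

```text
time: 5.6
eef_pos: [0.5349, -0.0405, 0.0575]
eef_rot: [-0.075, 0.997, -0.0, 0.001]
contact_force: [-1.1, 0.1, 6.2]
finger_gap: 0.055
finger_force: 63.8
```

Converted, -0.04 m is -0.05, -0.03 m is -0.0375, -0.1 rad is -0.0637.

>>> creep_tool:
  segments:
    - {"d":[0, 0, -0.0125], "jaw":0.05}
    - {"d":[0, 0, -0.0375], "jaw":0.05}
    - {"d":[0, 0, -0.05], "jaw":0.05}
    - {"d":[0, 0, -0.05], "jaw":0.05}
    - {"d":[0, 0, -0.05], "jaw":0.05}
    - {"d":[0, 0, -0.05], "jaw":0.05}
    - {"d":[0, 0, -0.0375], "jaw":0.05}
    - {"d":[0, 0, -0.025], "jaw":0.05}
    - {"d":[0.0125, 0.025, 0], "jaw":0.05}
    - {"d":[0.0125, 0.0375, 0], "jaw":0.05}
    - {"d":[0.0125, 0.0375, 0], "jaw":0.05}
    - {"d":[0.0125, 0.0375, 0], "jaw":0.05}
    - {"d":[0.0125, 0.0375, 0], "jaw":0.05}
    - {"d":[0.0125, 0.0375, 0], "jaw":0.05}
    - {"d":[0.0125, 0.0375, 0], "jaw":0.05}
    - {"d":[0, 0.0125, 0], "jaw":0.05}
    - {"rotvec":[0, -0.0637, 0], "jaw":0.05}
    - {"rotvec":[0, -0.0637, 0], "jaw":0.05}
    - {"rotvec":[0, -0.0637, 0], "jaw":0.05}
    - {"jaw":0.05}

```text
time: 7.6
eef_pos: [0.4315, 0.1562, 0.3063]
eef_rot: [-0.075, 0.986, 0.011, 0.149]
contact_force: [-1.4, 0.4, -0.9]
finger_gap: 0.0551
finger_force: 63.5
```

```bash
python3 - <<'E'
from h import *
im=capture("wrist");cv2.imwrite("pics/w3.png",im);W=cam("wrist");np.savez("w3.npz",K=W[0],r=W[1],t=W[2])
s=get_state();print(s['time'],s['joint_pos'].round(2) if hasattr(s['joint_pos'],'round') else s['joint_pos'])
E
```

```text
7.65 [ 0.19  0.02  1.8  -0.01  1.02 -1.53]
```

View pics/w3.png

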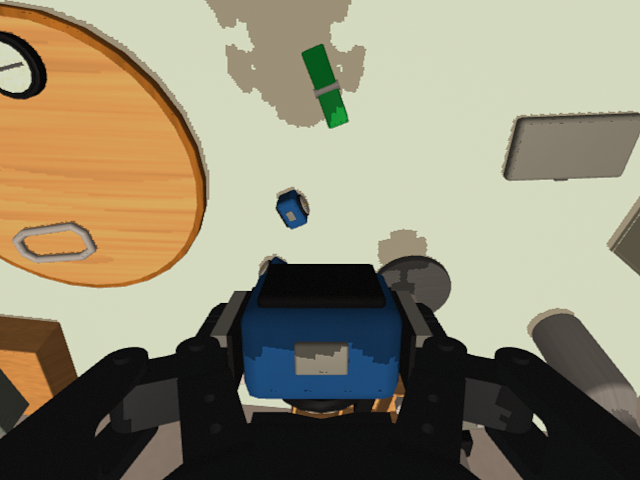

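Lamp is held well, but the gripper hides the stand camera. I'll work out vantage points that show it in the free part of the wrist image.

```bash
python3 - <<'E'
from h import *
s=get_state();Rt=R.from_quat(s['eef_rot']).as_matrix();W=cam("wrist")
cT=Rt.T@(-W[1].T@W[2]-s['eef_pos']);A=Rt.T@W[1].T
print(Rt.round(3).tolist(),cT)
for yaw in(0,.45,.9,1.35):
  Rn=R.from_euler('z',yaw).as_matrix()@Rt
  for p in [(.5,.1,.42),(.55,.1,.42),(.5,.15,.45),(.55,.15,.45),(.55,.2,.48),(.45,.2,.45)]:
    r=(Rn@A).T;c=np.array(p)+Rn@cT;C=(W[0],r,-r@c);print(yaw,p,proj(C,(.6,.297,.24)).round(),proj(C,(.555,.285,.21)).round(),round(np.linalg.norm(c-(.6,.297,.24)),2))
E
```

```text
[[-0.945, -0.151, 0.291], [-0.144, 0.989, 0.044], [-0.294, -0.0, -0.956]] [ 0.0700074   0.00058202 -0.12461459]
0 (0.5, 0.1, 0.42) [506. 281.] [501. 224.] 0.4
0 (0.55, 0.1, 0.42) [530. 238.] [524. 177.] 0.38
0 (0.5, 0.15, 0.45) [448. 257.] [443. 203.] 0.4
0 (0.55, 0.15, 0.45) [466. 215.] [460. 156.] 0.38
0 (0.55, 0.2, 0.48) [408. 193.] [404. 138.] 0.39
0 (0.45, 0.2, 0.45) [388. 288.] [384. 237.] 0.41
0.45 (0.5, 0.1, 0.42) [420. 328.] [435. 278.] 0.42
0.45 (0.55, 0.1, 0.42) [454. 300.] [469. 247.] 0.4
0.45 (0.5, 0.15, 0.45) [380. 290.] [394. 241.] 0.41
0.45 (0.55, 0.15, 0.45) [411. 259.] [426. 208.] 0.39
0.45 (0.55, 0.2, 0.48) [370. 221.] [384. 170.] 0.4
0.45 (0.45, 0.2, 0.45) [316. 298.] [330. 251.] 0.42
0.9 (0.5, 0.1, 0.42) [331. 345.] [360. 305.] 0.43
0.9 (0.55, 0.1, 0.42) [372. 330.] [401. 288.] 0.41
0.9 (0.5, 0.15, 0.45) [308. 298.] [338. 258.] 0.42
0.9 (0.55, 0.15, 0.45) [348. 280.] [378. 239.] 0.4
0.9 (0.55, 0.2, 0.48) [325. 231.] [355. 191.] 0.4
0.9 (0.45, 0.2, 0.45) [245. 285.] [276. 244.] 0.41
1.35 (0.5, 0.1, 0.42) [241. 335.] [284. 305.] 0.42
1.35 (0.55, 0.1, 0.42) [287. 332.] [328. 303.] 0.41
1.35 (0.5, 0.15, 0.45) [238. 281.] [280. 253.] 0.41
1.35 (0.55, 0.15, 0.45) [284. 279.] [325. 251.] 0.4
1.35 (0.55, 0.2, 0.48) [280. 224.] [322. 198.] 0.4
1.35 (0.45, 0.2, 0.45) [179. 245.] [227. 217.] 0.4
```

Converted, -0.0276 m is -0.0345, -0.0213 m is -0.0266.

```bash
cat > snap.py <<'E'
import sys
from h import *
n=sys.argv[1];im=capture("wrist");W=cam("wrist");cv2.imwrite(f"pics/{n}.png",im);np.savez(n+".npz",K=W[0],r=W[1],t=W[2]);s=get_state();print(s['eef_pos'],s['joint_pos'],s['time'])
E
```

>>> creep_tool:
  segments:
    - {"d":[-0.0345, -0.0215, -0.0266], "jaw":0.05}
    - {"d":[-0.0345, -0.0215, -0.0266], "jaw":0.05}
    - {"d":[-0.0345, -0.0215, -0.0266], "jaw":0.05}
    - {"d":[-0.0345, -0.0215, -0.0266], "jaw":0.05}
    - {"jaw":0.05}
    - {"jaw":0.05}
    - {"jaw":0.05}

```text
time: 8.35
eef_pos: [0.5225, 0.101, 0.4188]
eef_rot: [-0.075, 0.986, 0.011, 0.147]
contact_force: [0.6, -0.1, -1.2]
finger_gap: 0.0552
finger_force: 63.7
```

```bash
python3 snap.py vA
```

```text
[0.52231267 0.10114897 0.41894655] [ 0.02652179  0.11441477  1.40046375  0.03796659  1.33240973 -1.69941841] 8.4
```

>>> creep_tool:
  segments:
    - {"d":[-0.0313, 0.0406, -0.0163], "jaw":0.05}
    - {"d":[-0.0313, 0.0406, -0.0163], "jaw":0.05}
    - {"rotvec":[-0.0281, 0, -0.0913], "jaw":0.05}
    - {"rotvec":[-0.0281, 0, -0.0913], "jaw":0.05}
    - {"rotvec":[-0.0281, 0, -0.0913], "jaw":0.05}
    - {"rotvec":[-0.0281, 0, -0.0913], "jaw":0.05}
    - {"rotvec":[-0.0281, 0, -0.0913], "jaw":0.05}
    - {"rotvec":[-0.0281, 0, -0.0913], "jaw":0.05}
    - {"jaw":0.05}
    - {"jaw":0.05}
    - {"jaw":0.05}

```text
time: 9.5
eef_pos: [0.5524, 0.1716, 0.4598]
eef_rot: [-0.495, 0.856, 0.074, 0.129]
contact_force: [0.3, -0.2, -1.7]
finger_gap: 0.0552
finger_force: 63.9
```

```bash
python3 snap.py vB
python3 - <<'E'
from h import *
L=[]
for n in "AB":
    z=np.load(f"v{n}.npz");C=(z['K'],z['r'],z['t']);p=proj(C,(.59,.295,.23)).astype(int);im=cv2.imread(f"pics/v{n}.png")
    x0=min(max(p[0]-66,0),507);y0=max(p[1]-90,0);y0=min(y0,300);c=im[y0:y0+180,x0:x0+133];print(n,x0,y0);L.append(cv2.resize(c,(399,540),interpolation=cv2.INTER_CUBIC))
cv2.imwrite("pics/vAB.png",np.hstack(L))
E
```

```text
[0.55244003 0.1715745  0.45997519] [ 0.03928611  0.26181281  1.10977399  0.25185012  1.60534303 -2.55172828] 9.55
A 447 158
B 282 159
```

View pics/vAB.png

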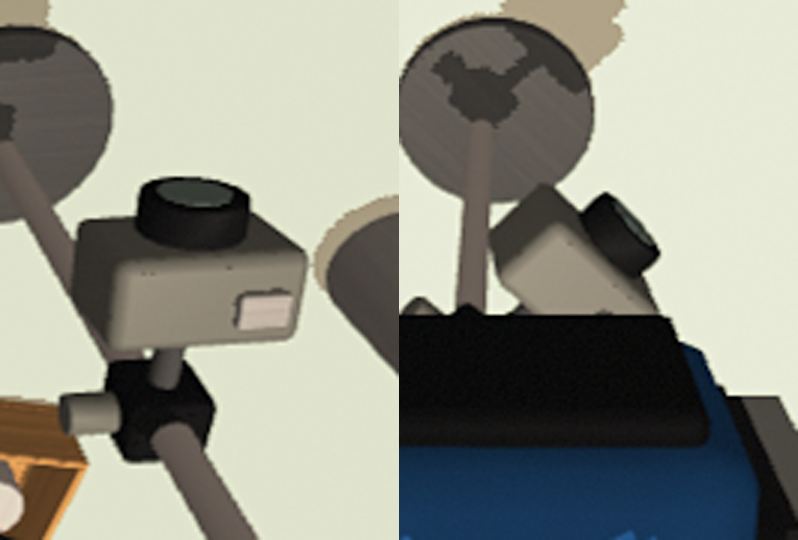

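View A shows the head clearly, with the lens at crop (193,193) and the box corners visible. In B the lamp hides part of it, so I shift forward.

Converted, -0.035 m is -0.0438.

>>> creep_tool:
  segments:
    - {"d":[-0.0438, 0, 0], "jaw":0.05}
    - {"d":[-0.0438, 0, 0], "jaw":0.05}
    - {"jaw":0.05}
    - {"jaw":0.05}
    - {"jaw":0.05}

```text
time: 10.05
eef_pos: [0.5856, 0.2289, 0.4804]
eef_rot: [-0.496, 0.856, 0.074, 0.129]
contact_force: [-0.6, -0.7, -0.1]
finger_gap: 0.0553
finger_force: 63.8
```

```bash
python3 snap.py vB2
python3 - <<'E'
from h import *
L=[]
for n,x0,y0,w,h in(("A",470,210,80,110),("B2",270,130,110,110)):
    im=cv2.imread(f"pics/v{n}.png")[y0:y0+h,x0:x0+w];L.append(cv2.resize(im,(w*4,h*4),interpolation=cv2.INTER_CUBIC))
cv2.imwrite("pics/vAB2.png",np.hstack(L))
E
```

```text
[0.58562461 0.22864028 0.48056045] [ 0.14003804  0.36719008  0.90655909  0.235261    1.67701713 -2.43360216] 10.1
```

View pics/vAB2.png

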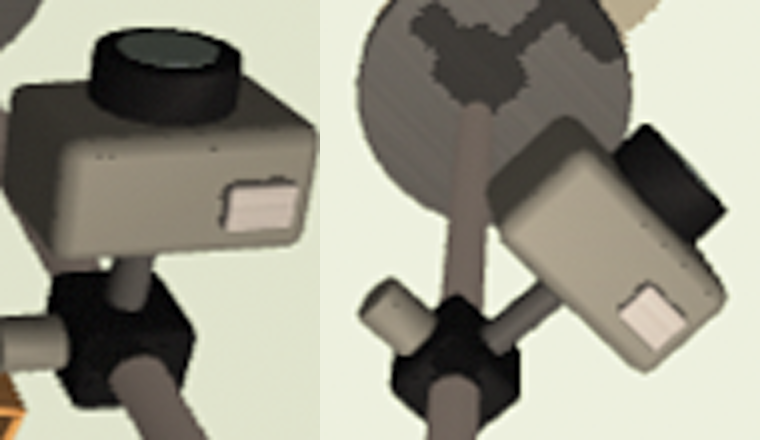

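I have the head's top-face corners, lower-left corners and lens in both views. Triangulate them and check against the known box size.

```bash
cat > head.py <<'E'
from h import *
def ld(n): z=np.load(n+".npz");return z['K'],z['r'],z['t']
A,B=ld("vA"),ld("vB2")
M={'FL':(34,31,21),'FR':(34,-31,21),'BR':(0,-31,21),'BL':(0,31,21),'LL':(34,31,-21),'lens':(48,0,0)}
a={'FL':(63,141),'FR':(316,130),'BR':(302,247),'BL':(52,258),'LL':(12,87),'lens':(167,49)}
b={'FL':(588,150),'FR':(724,300),'BR':(645,370),'BL':(503,222),'LL':(568,117),'lens':(686,168)}
P={}
for k in M:
    pa=((a[k][0]+.5)/4-.5+470,(a[k][1]+.5)/4-.5+210);pb=((b[k][0]-320+.5)/4-.5+270,(b[k][1]+.5)/4-.5+130)
    P[k],e=tri((A,pa),(B,pb));print(k,P[k].round(4),e)
m=np.array([M[k] for k in M])/1e3;q=np.array([P[k] for k in M])
rot,_=R.align_vectors(q-q.mean(0),m-m.mean(0));H=rot.as_matrix();o=q.mean(0)-H@m.mean(0)
print("resid mm",(1e3*((H@m.T).T+o-q)).round(1).tolist());d=lambda i,j:round(1e3*np.linalg.norm(P[i]-P[j]),1)
print("sizes",d('FL','FR'),d('BL','BR'),d('FL','BL'),d('FR','BR'),d('FL','LL'))
x=H[:,0];print("origin",o,"sight",x,"slope",np.arcsin(-x[2]),"roll z",H[2,1]);
x=x/np.linalg.norm(x);y=np.cross([0,0,1],x);y/=np.linalg.norm(y);Hc=np.column_stack([x,y,np.cross(x,y)])
np.savez("head.npz",H=Hc,lens=o+.048*x);print("lens",o+.048*x,"view",o+.168*x)
S=cam("scene");print("tops pole check",proj(S,o-.04*x))
E
python3 head.py
```

```text
FL [0.5947 0.2736 0.2212] [np.float64(0.7), np.float64(0.7)]
FR [0.5827 0.3308 0.2216] [np.float64(0.4), np.float64(0.4)]
BR [0.6086 0.3334 0.2337] [np.float64(0.9), np.float64(0.9)]
BL [0.6201 0.2754 0.2345] [np.float64(0.1), np.float64(0.1)]
LL [0.6006 0.2753 0.1869] [np.float64(0.7), np.float64(0.7)]
lens [0.5769 0.3    0.2009] [np.float64(0.3), np.float64(0.3)]
resid mm [[-4.7, -3.0, 2.4], [-3.1, 0.9, 2.4], [3.0, 3.7, 0.6], [1.8, 0.5, -0.6], [2.0, -2.3, -3.3], [1.0, 0.2, -1.5]]
sizes 58.5 59.1 28.8 28.7 34.9
origin [0.6230319  0.30769101 0.21414742] sight [-0.93906896 -0.15640951 -0.30608095] slope 0.3110736713232397 roll z -0.007192986489978688
lens [0.57795659 0.30018335 0.19945553] view [0.46526831 0.28141421 0.16272582]
tops pole check [457.58449158 251.17444404]
```

Rounded corners bias the slope (0.2–0.4 between the estimates). I'll take a flatter view from the side to fix it.

Converted, -0.12 rad is -0.0764.

>>> creep_tool:
  segments:
    - {"rotvec":[-0.0236, 0, -0.0764], "jaw":0.05}
    - {"rotvec":[-0.0236, 0, -0.0764], "jaw":0.05}
    - {"rotvec":[0, -0.0955, 0], "jaw":0.05}
    - {"rotvec":[0, -0.0955, 0], "jaw":0.05}
    - {"rotvec":[0, -0.0955, 0], "jaw":0.05}
    - {"jaw":0.05}
    - {"jaw":0.05}

```text
time: 10.8
eef_pos: [0.586, 0.2279, 0.4809]
eef_rot: [-0.564, 0.741, 0.22, 0.291]
contact_force: [0.2, 0.2, -0.6]
finger_gap: 0.0553
finger_force: 63.9
```

```bash
cat > go.py <<'E'
import sys
from h import *
s=get_state();Rt=R.from_quat(s['eef_rot']).as_matrix();p=np.array(eval(sys.argv[1]));print("tool delta",(Rt.T@(p-s['eef_pos'])).round(4),s['joint_pos'],Rt.round(3).tolist())
E
python3 go.py '(.567,.186,.33)'
```

```text
tool delta [0.1358 0.0073 0.0799] [-0.07740175  0.29167755  1.18497253  0.73054989  1.50878224 -2.93647759] [[-0.195, -0.964, 0.183], [-0.708, 0.267, 0.654], [-0.679, -0.002, -0.734]]
```

Converted, 0.034 m is 0.0425, 0.02 m is 0.025.

>>> creep_tool:
  segments:
    - {"d":[0.0425, 0.0025, 0.025], "jaw":0.05}
    - {"d":[0.0425, 0.0025, 0.025], "jaw":0.05}
    - {"d":[0.0425, 0.0025, 0.025], "jaw":0.05}
    - {"d":[0.0425, 0.0025, 0.025], "jaw":0.05}
    - {"jaw":0.05}
    - {"jaw":0.05}
    - {"jaw":0.05}

```text
time: 11.5
eef_pos: [0.5775, 0.2107, 0.3589]
eef_rot: [-0.554, 0.757, 0.216, 0.272]
contact_force: [0.5, -0.0, 0.3]
finger_gap: 0.0551
finger_force: 63.9
```

```bash
python3 snap.py vC
python3 - <<'E'
from h import *
z=np.load("vC.npz");C=(z['K'],z['r'],z['t']);p=proj(C,(.6,.3,.21)).astype(int);print(p)
x0,y0=int(np.clip(p[0]-70,0,500)),int(np.clip(p[1]-60,0,360));print(x0,y0)
im=cv2.flip(cv2.imread("pics/vC.png")[y0:y0+120,x0:x0+140],-1);cv2.imwrite("pics/vCz.png",cv2.resize(im,(700,600),interpolation=cv2.INTER_CUBIC))
E
```

```text
[0.57739543 0.2106019  0.35867547] [-0.09640205  0.31940951  1.45194253  0.72612364  1.30745887 -3.10406197] 11.55
[322 186]
252 126
```

View pics/vCz.png

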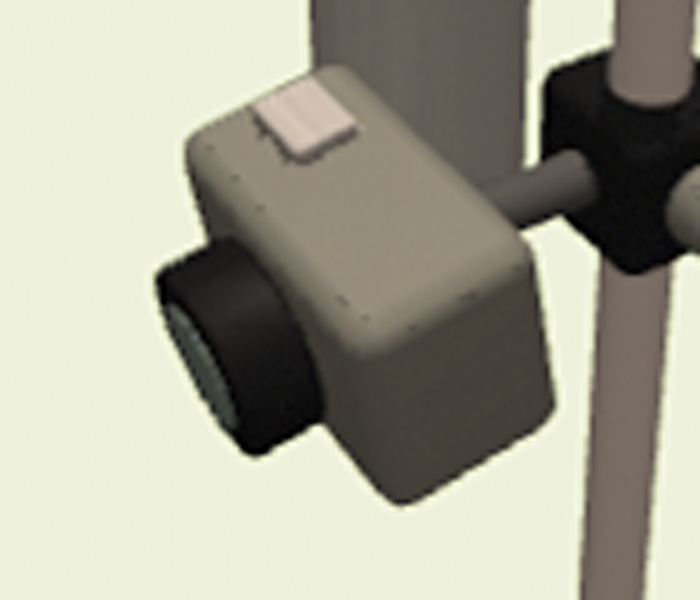

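View C shows the head from the side. I'll fit the sight direction from edge directions in the three views, which rounding doesn't affect, and the lens from its front centre at C crop (208,362).

```bash
cat > head2.py <<'E'
from h import *
from scipy.optimize import least_squares
def ld(n): z=np.load(n+".npz");return z['K'],z['r'],z['t']
V={'A':ld("vA"),'B':ld("vB2"),'C':ld("vC")}
f={'A':lambda u,v:((u+.5)/4-.5+470,(v+.5)/4-.5+210),'B':lambda u,v:((u-319.5)/4-.5+270,(v+.5)/4-.5+130),'C':lambda u,v:(252+139-(u+.5)/5+.5,126+119-(v+.5)/5+.5)}
L=[('C',0,412,327,518,266),('C',0,430,496,537,436),('C',1,350,72,515,222),('C',1,210,147,342,300),('C',2,536,272,550,395),('C',0,260,456,322,420),
('A',1,65,257,295,246),('A',1,97,157,213,149),('A',0,65,150,57,245),('A',0,316,140,303,235),('A',2,14,95,62,140),('A',2,252,82,312,122),
('B',1,510,230,632,362),('B',1,648,225,710,293),('B',0,588,152,508,217),('B',0,652,368,720,310)]
N=[]
for v,k,a,b,c,d in L:
    n=np.cross(ray(V[v],f[v](a,b))[1],ray(V[v],f[v](c,d))[1]);N.append((k,n,np.linalg.norm(n)))
H=lambda q:R.from_euler('ZYX',[np.pi+q[0],q[1],q[2]]).as_matrix()
# residual ~ angle weighted by line length
res=lambda q:[H(q)[:,k]@n*100 for k,n,l in N]
for fr in(0,1):
    g=(lambda q:res([q[0],q[1],q[2]])) if fr else (lambda q:res([q[0],q[1],0]))
    s=least_squares(g,[.18,.3,0],loss='soft_l1',f_scale=.3);print(s.x.round(3),np.round([r/100/l for r,(k,n,l) in zip(g(s.x),N)],3))
    if not fr: q=s.x
Hd=H([q[0],q[1],0]);lens,e=tri((V['A'],f['A'](167,49)),(V['B'],f['B'](686,168)),(V['C'],f['C'](208,362)))
print("lens",lens,e,"view",lens+.12*Hd[:,0],"sight",Hd[:,0]);np.savez("head.npz",H=Hd,lens=lens)
S,T=cam("scene"),cam("top");o=lens-.048*Hd[:,0];fh=Hd[:,0]*[1,1,0];fh/=np.linalg.norm(fh)
pz=o-.04*fh;print("pole",pz,"scene",proj(S,[*pz[:2],.33]),proj(S,[*pz[:2],0.01]),"top",proj(T,[*pz[:2],.33]))
E
python3 head2.py
```

```text
[0.213 0.168 0.   ] [-0.013  0.022  0.028  0.007  0.031 -0.011  0.    -0.019 -0.037 -0.05
  0.032  0.03   0.035  0.013  0.065 -0.01 ]
[0.204 0.168 0.032] [-0.021  0.014  0.022  0.005  0.047 -0.019  0.008 -0.013 -0.045 -0.059
  0.009  0.012  0.03   0.006  0.055 -0.001]
lens [0.57691189 0.29974604 0.20168942] [np.float64(0.5), np.float64(0.3), np.float64(0.4)] view [0.4612819  0.27469303 0.18163817] sight [-0.96358324 -0.20877509 -0.16709371]
pole [0.66225682 0.31823733 0.20970992] scene [473.17514585 194.22450787] [439.92314377 346.67299159] top [193.30398548 133.10949692]
```

Pole check matches (scene top 474,193; base 442,345), so yaw and position are good. Check the slope line by line.

```bash
cat >> head2.py <<'E'
print('---')
from scipy.optimize import brentq
for (v,k,*c),(kk,n,l) in zip(L,N):
    if k!=1:
        g=lambda s:H([.21,s,0])[:,k]@n/l
        try:print(v,k,round(brentq(g,-.6,1),3),"sens",round((g(.3)-g(.2))/.1,2),"len",round(l*371))
        except Exception:print(v,k,'none')
Hs=lambda s:H([.21,s,0])
for s in(.1,.17,.24,.31):   # predicted corner pixels in crop coords of C for each slope
    h=Hs(s);o=lens-.048*h[:,0];out=[]
    for X in((34,31,21),(0,31,21),(0,31,-21),(34,31,-21),(0,-31,21),(34,-31,21)):
        p=proj(V['C'],o+h@np.array(X)/1e3);out.append([int((391.5-p[0])*5-.5),int((245.5-p[1])*5-.5)])
    print(s,out)
E
python3 head2.py|sed -n '/---/,$p'
```

```text
---
C 0 0.192 sens 0.66 len 24
C 0 0.136 sens 0.6 len 24
C 2 0.132 sens 0.86 len 24
C 0 0.19 sens 0.64 len 14
A 0 0.268 sens 0.39 len 22
A 0 0.271 sens 0.52 len 20
A 2 0.212 sens -0.71 len 14
A 2 0.205 sens -0.82 len 14
B 0 -0.025 sens 0.31 len 25
B 0 0.152 sens -0.44 len 22
0.1 [[363, 349], [560, 252], [572, 442], [392, 538], [357, 54], [181, 129]]
0.17 [[353, 349], [550, 240], [578, 424], [400, 530], [347, 42], [172, 128]]
0.24 [[343, 350], [539, 229], [583, 406], [406, 521], [335, 31], [163, 128]]
0.31 [[333, 351], [526, 219], [587, 389], [413, 512], [323, 21], [154, 129]]
```

Line estimates give about 0.13–0.27. The lens-glass ellipse ratio in view A depends directly on slope, so measure that.

```bash
cat > ell.py <<'E'
import io,contextlib
with contextlib.redirect_stdout(io.StringIO()):
    from head2 import *
for v,n,c,fl in(('A','vA',(512,222),1),('C','vC',(350,173),1)):
    im=cv2.imread(f"pics/{n}.png");g=im.astype(int)
    c=proj(V[v],lens);x,y=int(c[0])-24,int(c[1])-24
    big=cv2.resize(im[y:y+48,x:x+48],None,fx=8,fy=8,interpolation=cv2.INTER_CUBIC)
    gr=cv2.GaussianBlur(big,(0,0),2)[:,:,1];lo=gr[192-6:192+6,192-6:192+6].mean();print(v,"centre grey",lo,"dark",np.percentile(gr,3))
    th=(lo+np.percentile(gr,3))/2
    m=((gr>th)&(gr<lo*1.35)).astype(np.uint8)*255
    nl,lab,st,ce=cv2.connectedComponentsWithStats(m);k=lab[192,192];mm=(lab==k).astype(np.uint8)
    cnt=max(cv2.findContours(mm,0,1)[0],key=cv2.contourArea);e=cv2.fitEllipse(cnt);print("meas",np.round(e[1],1),"ratio",min(e[1])/max(e[1]),"ang",e[2],"centre",((e[0][0]+.5)/8-.5+x,(e[0][1]+.5)/8-.5+y),c,"area",cv2.contourArea(cnt))
    cv2.imwrite(f"pics/e{v}.png",np.hstack([big,cv2.cvtColor(mm*255,8)]))
    a=np.linspace(0,2*np.pi,60)
    for s in(.1,.15,.2,.25,.3):
        h=Hs(s);p=np.array([proj(V[v],lens+.012*(h[:,1]*np.cos(t)+h[:,2]*np.sin(t))) for t in a],np.float32);q=cv2.fitEllipse(p*8);print(s,np.round(q[1],1),round(min(q[1])/max(q[1]),3),round(q[2],1))
E
python3 ell.py; python3 -c "
import cv2,numpy as np
cv2.imwrite('pics/eAC.png',cv2.resize(np.vstack([cv2.imread('pics/eA.png'),cv2.imread('pics/eC.png')]),(600,600)))"
```

```text
A centre grey 59.43055555555556 dark 9.0
meas [236.4 411.6] ratio 0.5742934628150089 ang 86.55804443359375 centre (509.81744956970215, 231.85196685791016) [511.10116346 222.27335043] area 69596.0
0.1 [ 78.6 217.4] 0.361 97.4
0.15 [ 70.5 217.6] 0.324 96.2
0.2 [ 62.2 217.9] 0.286 95.1
0.25 [ 53.8 218.1] 0.247 94.0
0.3 [ 45.3 218.2] 0.208 92.8
C centre grey 71.95833333333333 dark 11.0
meas [221.  371.2] ratio 0.5952243593195109 ang 152.37303161621094 centre (341.65503883361816, 177.01115608215332) [350.10233883 172.57097238] area 16088.5
0.1 [ 49.1 243.2] 0.202 155.5
0.15 [ 40.5 243. ] 0.167 153.4
0.2 [ 31.7 242.9] 0.131 151.4
0.25 [ 22.9 242.7] 0.094 149.4
0.3 [ 14.  242.6] 0.058 147.5
```

View pics/eAC.png

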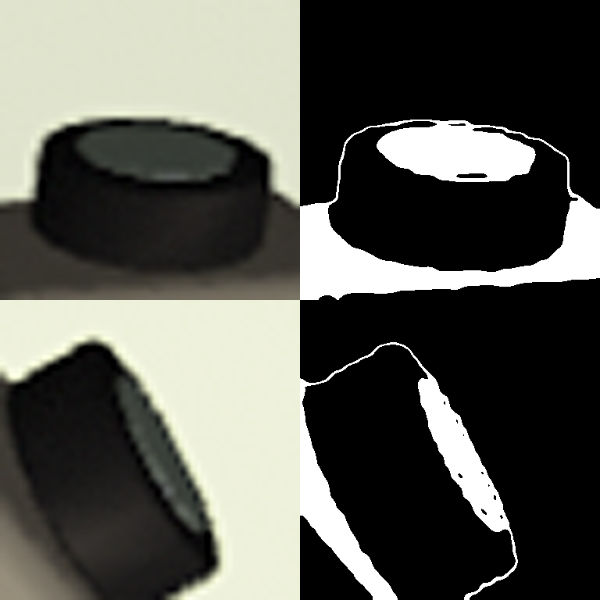

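```bash
cat > ell2.py <<'E'
import io,contextlib
with contextlib.redirect_stdout(io.StringIO()):
    from head2 import *
cc=[]
for v in'AC':
    m=cv2.imread(f"pics/e{v}.png",0)[:,384:];c=proj(V[v],lens);x,y=int(c[0])-24,int(c[1])-24
    m=cv2.morphologyEx(((m>60)*255).astype(np.uint8),cv2.MORPH_CLOSE,np.ones((9,9)));k=cv2.getStructuringElement(2,(13,13));m=cv2.morphologyEx(m,cv2.MORPH_OPEN,k)
    n,lab,st,ce=cv2.connectedComponentsWithStats(m)
    i=min((i for i in range(1,n) if 2000<st[i,4]<20000),key=lambda i:np.hypot(*(ce[i]-192)))
    u,w=np.nonzero(lab==i)[::-1];ev,ax=np.linalg.eigh(np.cov(u,w));d=4*np.sqrt(ev);pc=((u.mean()+.5)/8-.5+x,(w.mean()+.5)/8-.5+y)
    print(v,"axes",d.round(1),"ratio",d[0]/d[1],"dir",np.degrees(np.arctan2(ax[1,1],ax[0,1])),pc,c);cc.append((V[v],pc))
print(tri(*cc))
E
python3 ell2.py
```

```text
A axes [ 78.9 206.6] ratio 0.38197292148754897 dir -174.34196408332286 (np.float64(511.7154196793461), np.float64(221.56007348318138)) [511.10116346 222.27335043]
C axes [ 43.9 232.9] ratio 0.1884554657859127 dir 62.64064952304117 (np.float64(351.33491281273695), np.float64(172.46537781147333)) [350.10233883 172.57097238]
(array([0.57596332, 0.29989248, 0.20178387]), [np.float64(0.0), np.float64(0.0)])
```

Ellipse directions give 0.17 in both views and blur-corrected ratios 0.13–0.165, so slope ≈ 0.16, yaw 0.21, lens (0.576, 0.300, 0.202). Now the lamp-in-grip offset and the goal pose.

```bash
cat > goal.py <<'E'
from h import *
s=get_state();Rt=R.from_quat(s['eef_rot']).as_matrix();W=cam("wrist");cT=Rt.T@(-W[1].T@W[2]-s['eef_pos']);A=Rt.T@W[1].T
H=R.from_euler('ZY',[np.pi+.21,.16]).as_matrix();lens=np.array([.576,.2999,.2018]);view=lens+.12*H[:,0]
# lamp: x=-sight, z=head z ; tool x=-lamp x, z=-lamp z
Rg=np.column_stack([H[:,0],np.cross(-H[:,2],H[:,0]),-H[:,2]])
G=np.array([-.025,0,.0075])   # glass centre in tool
tcp=view-Rg@G
print("view",view,"goal tcp",tcp,"tool delta",(Rt.T@(tcp-s['eef_pos'])).round(4),"world delta",(tcp-s['eef_pos']).round(4),"rotvec in tool",R.from_matrix(Rt.T@Rg).as_rotvec().round(4),s['joint_pos'])
print("glass now est",np.array(s['eef_pos'])+Rt@G,"angle err glass",np.degrees(np.arccos(np.clip(Rt[:,0]@H[:,0],-1,1))))
if __name__=="__main__":
    for p,zp in(((322,360),-.0145),((322,398),-.0125),((322,306),-.0145),((322,266),-.0145)):
        d=A@np.linalg.inv(W[0])@[p[0],p[1],1];print(p,"tool xy mm",(1e3*(cT+d*(zp-cT[2])/d[2])).round(1))
E
python3 goal.py
```

```text
view [0.46013534 0.27520432 0.18268182] goal tcp [0.43482824 0.26981031 0.18610306] tool delta [0.1037 0.1491 0.1436] world delta [-0.1426  0.0592 -0.1726] rotvec in tool [0.4731 0.4813 0.9642] [-0.09640205  0.31940951  1.45194253  0.72612364  1.30745887 -3.10406197]
glass now est [0.58468005 0.23333298 0.36923399] angle err glass 61.09511928444122
(322, 360) tool xy mm [ -4.9  -0.1 -14.5]
(322, 398) tool xy mm [-21.9  -0.1 -12.5]
(322, 306) tool xy mm [ 15.2  -0.1 -14.5]
(322, 266) tool xy mm [ 29.   -0.1 -14.5]
```

The rows are not in the units I measure in: shifts go in shares of 80 cm and turns go in shares of 90 degrees. I convert before sending: 0.036 m is 0.045, -0.007 m is -0.0088, 0.1205 rad is 0.0767.

>>> creep_tool:
  segments:
    - {"d":[0.0088, 0.045, -0.0088], "jaw":0.05}
    - {"d":[0.0088, 0.045, -0.0088], "jaw":0.05}
    - {"d":[0.0088, 0.045, -0.0088], "jaw":0.05}
    - {"d":[0.0088, 0.045, -0.0088], "jaw":0.05}
    - {"rotvec":[0.0376, 0.0383, 0.0767], "jaw":0.05}
    - {"rotvec":[0.0376, 0.0383, 0.0767], "jaw":0.05}
    - {"rotvec":[0.0376, 0.0383, 0.0767], "jaw":0.05}
    - {"rotvec":[0.0376, 0.0383, 0.0767], "jaw":0.05}
    - {"rotvec":[0.0376, 0.0383, 0.0767], "jaw":0.05}
    - {"rotvec":[0.0376, 0.0383, 0.0767], "jaw":0.05}
    - {"rotvec":[0.0376, 0.0383, 0.0767], "jaw":0.05}
    - {"rotvec":[0.0376, 0.0383, 0.0767], "jaw":0.05}
    - {"jaw":0.05}
    - {"jaw":0.05}
    - {"jaw":0.05}

```text
time: 13.05
eef_pos: [0.4295, 0.2223, 0.3722]
eef_rot: [-0.106, 0.991, 0.007, 0.074]
contact_force: [0.3, 0.4, 0.0]
finger_gap: 0.0555
finger_force: 64.0
```

```bash
sed -i 's/G=np.array(\[-.025/G=np.array([-.0285/' goal.py; python3 goal.py | head -2
```

```text
view [0.46013534 0.27520432 0.18268182] goal tcp [0.43144885 0.26909001 0.18554545] tool delta [0.0161 0.0455 0.1863] world delta [ 0.002   0.0467 -0.1867] rotvec in tool [-0.0008 -0.0103  0.0041] [ 0.33059988  0.11385773  1.49894902 -0.01906008  1.3802557  -1.45198035]
glass now est [0.45812131 0.22856089 0.36905114] angle err glass 0.6330218502831794
```

Converted, 0.0266 m is 0.0333, 0.0065 m is 0.0081, -0.01 rad is -0.0064.

>>> creep_tool:
  segments:
    - {"rotvec":[0, -0.0064, 0.0025], "d":[0.0029, 0.0081, 0.0333], "jaw":0.05}
    - {"d":[0.0029, 0.0081, 0.0333], "jaw":0.05}
    - {"d":[0.0029, 0.0081, 0.0333], "jaw":0.05}
    - {"d":[0.0029, 0.0081, 0.0333], "jaw":0.05}
    - {"d":[0.0029, 0.0081, 0.0333], "jaw":0.05}
    - {"d":[0.0029, 0.0081, 0.0333], "jaw":0.05}
    - {"d":[0.0029, 0.0081, 0.0333], "jaw":0.05}
    - {"jaw":0.05}
    - {"jaw":0.05}
    - {"jaw":0.05}

```text
time: 14.05
eef_pos: [0.4341, 0.2694, 0.1872]
eef_rot: [-0.103, 0.991, 0.008, 0.08]
contact_force: [-0.4, 0.5, -0.9]
finger_gap: 0.0548
finger_force: 64.0
```

```bash
python3 goal.py | head -2
python3 - <<'E'
from h import *
s=capture("scene");t=capture("top");cv2.imwrite("pics/sF.png",s);cv2.imwrite("pics/tF.png",t)
S,T=cam("scene"),cam("top");v=(.4601,.2752,.1827);a=proj(S,v);b=proj(T,v);print(a,b)
f=lambda i,p,w,h:i[int(p[1])-h:int(p[1])+h,int(p[0])-w:int(p[0])+w]
z=np.hstack([cv2.resize(f(s,a,50,50),(400,400),interpolation=2),cv2.resize(f(t,b,50,50),(400,400),interpolation=2)]);cv2.imwrite("pics/fin.png",z)
E
```

```text
view [0.46013534 0.27520432 0.18268182] goal tcp [0.43144885 0.26909001 0.18554545] tool delta [0.0029 0.0002 0.0012] world delta [-0.0027 -0.0003 -0.0016] rotvec in tool [-0.0014  0.0014 -0.0023] [ 0.42614253  0.30737376  1.77878191 -0.04576777  0.89856751 -1.3265645 ]
glass now est [0.4628312  0.27544277 0.18433232] angle err glass 0.1527190410286963
[422.05437968 202.94179563] [233.19368312 257.18034245]
```

View pics/fin.png

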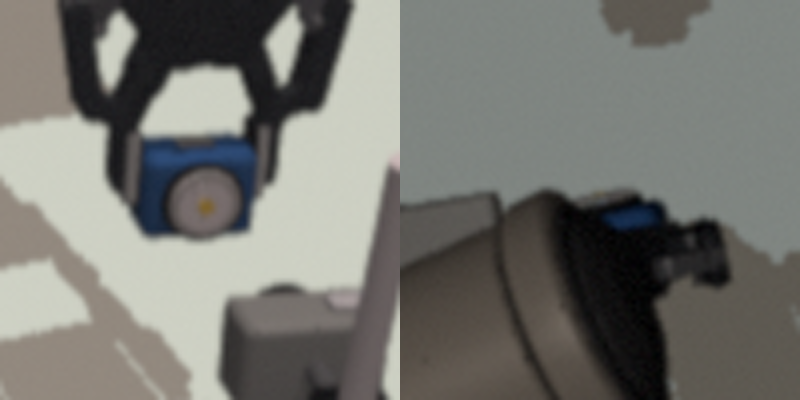

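In the scene view the glass is at pixel (422,202), against (422,203) for the goal, and it is upright and facing the lens. A last 3 mm trim follows.

Converted, 0.0029 m is 0.0036, 0.0012 m is 0.0015.

>>> creep_tool:
  segments:
    - {"d":[0.0036, 0, 0.0015], "jaw":0.05}
    - {"jaw":0.05}
    - {"jaw":0.05}
    - {"jaw":0.05}
    - {"jaw":0.05}
    - {"jaw":0.05}
    - {"jaw":0.05}

```text
time: 14.85
eef_pos: [0.4306, 0.269, 0.1837]
eef_rot: [-0.103, 0.991, 0.007, 0.079]
contact_force: [-0.4, -0.4, -0.5]
finger_gap: 0.0549
finger_force: 64.0
```

```bash
python3 goal.py | head -2
```

```text
view [0.46013534 0.27520432 0.18268182] goal tcp [0.43144885 0.26909001 0.18554545] tool delta [-0.0011 -0.0001 -0.0017] world delta [0.0009 0.0001 0.0019] rotvec in tool [-0.0021 -0.0018 -0.0019] [ 0.4285343   0.30780222  1.78909371 -0.04656336  0.89120438 -1.32367877]
glass now est [0.45928608 0.27503088 0.1807361 ] angle err glass 0.15218078585245415
```

Converted, -0.0015 m is -0.0019, -0.001 m is -0.0013.

>>> creep_tool:
  segments:
    - {"d":[-0.0013, 0, -0.0019], "jaw":0.05}
    - {"jaw":0.05}
    - {"jaw":0.05}
    - {"jaw":0.05}
    - {"jaw":0.05}
    - {"jaw":0.05}
    - {"jaw":0.05}
    - {"jaw":0.05}

```text
time: 15.65
eef_pos: [0.4313, 0.2691, 0.1853]
eef_rot: [-0.103, 0.991, 0.007, 0.079]
contact_force: [0.3, -0.4, -1.2]
finger_gap: 0.0549
finger_force: 64.0
```

```bash
python3 goal.py | head -2; python3 -c "
from workcell import *
print(close_job())"
```

```text
view [0.46013534 0.27520432 0.18268182] goal tcp [0.43144885 0.26909001 0.18554545] tool delta [-0.0001 -0.0001 -0.0002] world delta [ 0.0001 -0.0001  0.0002] rotvec in tool [-0.0021 -0.0017 -0.002 ] [ 0.42818284  0.3067927   1.78508616 -0.0462966   0.89607555 -1.32435361]
glass now est [0.46001667 0.27519083 0.18243247] angle err glass 0.14842261753907335
the job is handed in; nothing more can be done
None
```

The job is handed in, with no verdict returned: the headlamp is held still by its sides, upright, its glass facing the lens and within 1 mm of my estimated point 12 cm ahead (camera slope is good only to about 0.03 rad, and the 12 cm rests on the lamp's measured place in the grip).

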